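Set the projection of bars in a setting jig

ROBOT

A 6-joint arm with a two-finger parallel gripper is mounted at the origin on a cart in front of the work surface, level with it; the furniture and walls round the work are solid. World frame = base frame: x ahead of the robot, y to its left, z up, the work surface at z = 0. Lengths are in mm, angles in rad, forces in N, time in s.
With the tool pointing down it reaches from about 400 to 925 mm from the base axis. Payload 12.5 kg.
Tool frame: the origin (TCP) lies midway between the tips of the shut fingers; the grasp point (between the pads) lies 19 mm behind it (env.tcp_to_grasp is the distance from the TCP to the grasp point, in mm); z points along the fingers, y is the line along which they close (so a half turn about z gives the same grasp; the last joint's range is limited). The gripper opens to 95 mm and grips with 3 to 60 N. Pads are 20 mm wide; open, the fingers measure 119 mm over their backs; the gripper's body (75 mm by 180 mm) begins 59 mm behind the grasp point.
Start: joints at [-1.232, 0.491, 1.559, -0, 1.092, -0.106], TCP at [268.948, -564.193, 214.661] pointing down, gripper open.
Joint ranges: [-3.1, 3.1], [-0.84, 2.19], [0.05, 2.79], [-1.13, 4.28], [0.06, 2.93], [-2.69, 2.69]. Speed limits (rad/s): [2.22, 2.22, 2.79, 3.14, 3.14, 3.14].

INTERFACE

Orientations are given as [roll, pitch, yaw] about the fixed x, y, z axes, in that order (R = Rz(yaw) Ry(pitch) Rx(roll)).
In Python, from cell import env gives the robot as it stands. The module is installed in compiled form; this text tells all that it offers.
- The arm moves only by the tool step_arm, never from a script. Its argument "plan" is a list that holds one entry, the list of rows, each a list of 5 numbers: the shift along the tool's x, y, z in mm, then the turn about the tool's z in degrees, then the opening, from -1 (shut) to 1 (fully open). A call has 1 to 8 rows; each row is the pose to reach, as a shift and turn from the pose commanded when the call began, along the tool's axes at that moment; what a row does not reach only later rows make up. A row lasts 1/12 s, in which the tool goes at most 41.7 mm and 7.16 degrees, less where a joint would pass 70% of its speed; a pose out of reach is approached as far as the arm can. A call with a gripper value outside its range is refused whole. The fingers move at their own pace and stop on an object; the grip force is fixed at half the most. Time passes only in rows, so rows that repeat a pose let the fingers close. It gives the time, the measured TCP pose, the force, the opening and the grip force at its end, in the units of the state.
- env.state(): the state, without advancing time (a new reading comes with each control period).
- env.read_camera(name): name is "side" or "top"; returns the picture (420x560x3 uint8, blue, green, red); there is no depth.
- env.get_calibration(name): a dict with "K" (3x3 intrinsics, pixels), "extrinsics" (4x4, takes a point from world to camera coordinates). Camera axes: x right, y up, looking along -z (the intrinsics and any distortion apply to the point x, -y, -z); pixel columns grow to the right and rows downward; lengths in mm; the calibration is good to about 2 mm. A picture is of the moment at which its call begins. get_calibration takes no time and is no camera call.
- env.job_done(): hands the job in; it is judged then, once.
The state is a dict: "t": time; "joints": joint angles; "qvel": joint speeds; "tau": joint torques, N m; "eef_pos": TCP position; "tcp_rot": TCP orientation; "ft_force": force on the tool from outside, world axes, zero at the start; "moment": the same for the moment, N m; "opening": opening from 0.0 (shut) to 1.0 (fully open); "grip_force": force on a finger pad.
Only numpy, scipy, OpenCV 4.12 (cv2) and the standard library are available. Lean on these libraries where they do the work, as an engineer would, in place of code of your own. Each camera call takes 0.05 s, during which the arm holds its last target. There are 200 camera calls.

TASK

Feed each loose square bar endwise through a guide tube of its own in the bar-setting jig (any tube will do), until all of the bars stand fully home against the back bar. Then pull the jig's sprung gauge handle out to the long 30 mm line on its scale and hold it there a moment, so that the back bar pushes all the bars out to the same projection, and let the handle go fully home again with the bars left in their tubes as set.

Things in the scene. Friction and masses are not known exactly. Their poses are not given: they have to be found in the camera images.
- jig: metal setting jig fixed to the bench, 250 mm wide; origin on the bench under it, x = feed direction (away from the robot), y left, z up. Base plate 8 mm thick, x -60 to 95 mm, y -103 to 142 mm; only under the gauge (y 80 to 142) does it reach forward, to x = -140. Three parallel square guide tubes along x at y = -70, -15, 40 mm, held by straps and screws up to z = 65 mm. Each takes one bar
- gauge (a joint): how far the sprung gauge (grip fin, rod and back bar in one piece) is pulled out toward the jig's -x, in m: 0 home, 0.030 pointer on the long line, 0.045 end of travel. The spring pulls it home with 3.6 N at 0 and 9 N at the line; damped, it returns home by itself in about a second when let go
- gauge_handle (a point): centre of the gauge's upright black grip fin, 10 mm thick along the jig's x, 40 mm wide along y, z 38 to 78 mm; at jig x = -85, y = 110 mm when home. Beside it a scale block up to z = 34 mm at jig y 124 to 142; behind it a spring barrel with its front at jig x = -41, up to z = 46
- mark (a point): where the grip fin's centre is when the pointer is on the long 30 mm line (30 mm from home toward the jig's -x)
- back_face (a point): on the front face of the upright back bar behind the tubes, at tube height (jig x = 75 mm when home). A bar fully home touches it: bar centre at jig x = -15 mm, rear end -105. It moves toward -x as far as the gauge is pulled and pushes the bars along (bars set at 30 mm: centres at jig x = -45); they stay there when it goes back
- board: flat grey plastic board on which the bars lie at first, fixed, 210 x 290 x 14 mm, with four ribs along its x, 4 mm wide and 5 mm high, at y = -138, -46, 46, 138 mm, that part it into three lanes (bars on it have their centres 21 mm above the bench); origin under its centre
- mouth0 (a point): centre of the flared mouth of guide tube 0, 45 mm above the bench, lip about 32 mm square; 8 mm further in along the jig's +x begins the straight bore, 17 x 17 mm, wall 3 mm, 90 mm long, open at its far end (jig x = -58, y = -70 mm)
- mouth1 (a point): centre of the flared mouth of guide tube 1, 45 mm above the bench, lip about 32 mm square; 8 mm further in along the jig's +x begins the straight bore, 17 x 17 mm, wall 3 mm, 90 mm long, open at its far end (jig x = -58, y = -15 mm)
- mouth2 (a point): centre of the flared mouth of guide tube 2, 45 mm above the bench, lip about 32 mm square; 8 mm further in along the jig's +x begins the straight bore, 17 x 17 mm, wall 3 mm, 90 mm long, open at its far end (jig x = -58, y = 40 mm)
- bar0: loose straight square metal bar 14 x 14 x 180 mm, 0.07 to 0.14 kg, at first lying flat on the grey board left of the jig; origin at its centre, x along its length (the bars are alike and either end may go first); None if it is absent in this run
- bar1: loose straight square metal bar 14 x 14 x 180 mm, 0.07 to 0.14 kg, at first lying flat on the grey board left of the jig; origin at its centre, x along its length (the bars are alike and either end may go first); None if it is absent in this run
- bar2: loose straight square metal bar 14 x 14 x 180 mm, 0.07 to 0.14 kg, at first lying flat on the grey board left of the jig; origin at its centre, x along its length (the bars are alike and either end may go first); None if it is absent in this run

How it is judged (in metres and radians):
On the way, in this order (a step that is already met when the one before it is completed fails the run):
1. every bar is in a guide tube, fully home against the back bar (within 3.5 mm) (x of bar0 in the frame of jig between -0.0185 and -0.01 m and z of bar0 in the frame of jig between 0.041 and 0.049 m and angle between the x axis of each of bar0, bar1, bar2 and the x axis of jig, either way round below 0.06 rad and (y of bar0 in the frame of jig between -0.074 and -0.066 m or y of bar0 in the frame of jig between -0.019 and -0.011 m or y of bar0 in the frame of jig between 0.036 and 0.044 m) and x of bar1 in the frame of jig between -0.0185 and -0.01 m and z of bar1 in the frame of jig between 0.041 and 0.049 m and (y of bar1 in the frame of jig between -0.074 and -0.066 m or y of bar1 in the frame of jig between -0.019 and -0.011 m or y of bar1 in the frame of jig between 0.036 and 0.044 m) and x of bar2 in the frame of jig between -0.0185 and -0.01 m and z of bar2 in the frame of jig between 0.041 and 0.049 m and (y of bar2 in the frame of jig between -0.074 and -0.066 m or y of bar2 in the frame of jig between -0.019 and -0.011 m or y of bar2 in the frame of jig between 0.036 and 0.044 m) and value of joint gauge below 0.003 m), for 0.2 s.
2. the gauge is held at the 30 mm line (27.5 to 33 mm) (value of joint gauge between 0.0275 and 0.033 m), for 0.5 s.
At the end, for the whole second after the job is handed in: every bar lies at rest in a guide tube of its own with its centre 45 mm +-4 mm in front of the jig's origin (30 mm +-4 mm out from fully home), and the gauge is home (under 3 mm) (x of bar0 in the frame of jig between -0.049 and -0.041 m and z of bar0 in the frame of jig between 0.041 and 0.049 m and angle between the x axis of each of bar0, bar1, bar2 and the x axis of jig, either way round below 0.06 rad and (y of bar0 in the frame of jig between -0.074 and -0.066 m or y of bar0 in the frame of jig between -0.019 and -0.011 m or y of bar0 in the frame of jig between 0.036 and 0.044 m) and x of bar1 in the frame of jig between -0.049 and -0.041 m and z of bar1 in the frame of jig between 0.041 and 0.049 m and (y of bar1 in the frame of jig between -0.074 and -0.066 m or y of bar1 in the frame of jig between -0.019 and -0.011 m or y of bar1 in the frame of jig between 0.036 and 0.044 m) and x of bar2 in the frame of jig between -0.049 and -0.041 m and z of bar2 in the frame of jig between 0.041 and 0.049 m and (y of bar2 in the frame of jig between -0.074 and -0.066 m or y of bar2 in the frame of jig between -0.019 and -0.011 m or y of bar2 in the frame of jig between 0.036 and 0.044 m) and linear speed of each of bar0, bar1, bar2 below 0.02 m/s and value of joint gauge below 0.003 m); the robot touches nothing.
Of bar0, bar1, bar2 only 2 to 3 are there at a start; the rules pass over those that are not, and their reading is None.
At some moment in a run one of bar0, bar1, bar2 may be knocked a few centimetres aside while the robot is not near it.
Once in a run the grip may slacken for a moment while it holds something.
It also fails if it takes over 210 s, if anything falls off the work surface, if the arm or the gripper's body presses on something with over 40 N, if the wrist force passes 120 N, or if a joint passes its speed limit or range.

## Working session

There is one attempt and no reset: what is moved stays moved. The work goes in short steps, Python scripts to look and compute and a tool call to move; the robot and the scene stay as the last step left them, time stands still between calls to the robot, and variables do not carry over. Pictures are saved under pics/ and viewed, at most 18 in all, crops included, and the job is handed in when it is done.

Besides the shell and the picture viewer there is one more tool, called after ">>>" as name(argument=value, ...) on one line, values as JSON. step_arm: Moves the arm, as the interface text tells. Its arguments: {"type":"object","properties":{"plan":{"type":"array"}},"required":["plan"]}

```bash
mkdir -p pics; python3 - <<'E'
from cell import env
import cv2
for n in("top","side"):
    im=env.read_camera(n);cv2.imwrite(f"pics/{n}0.png",cv2.resize(im,(800,600),interpolation=cv2.INTER_CUBIC))
    cv2.imwrite(f"pics/{n}0raw.png",im)
    c=env.get_calibration(n);print(c)
print(env.state())
E
```

```text
{'K': array([[496.78123791,   0.        , 282.22011816],
       [  0.        , 496.78123791, 209.91851779],
       [  0.        ,   0.        ,   1.        ]]), 'extrinsics': array([[ 2.06904634e-02, -9.99776678e-01, -4.30111972e-03,
        -7.87589484e+01],
       [ 9.91329971e-01,  1.99569404e-02,  1.29871512e-01,
        -5.71829060e+02],
       [-1.29756672e-01, -6.95093066e-03,  9.91521503e-01,
        -1.07256843e+03],
       [ 0.00000000e+00,  0.00000000e+00,  0.00000000e+00,
         1.00000000e+00]])}
{'K': array([[487.47126624,   0.        , 271.50229442],
       [  0.        , 487.47126624, 214.27675278],
       [  0.        ,   0.        ,   1.        ]]), 'extrinsics': array([[ 9.99880138e-01,  3.97834874e-03,  1.49627315e-02,
        -5.50401880e+02],
       [-1.49647153e-02,  4.96193897e-01,  8.68082758e-01,
        -2.41705550e+01],
       [-3.97088011e-03, -8.68202620e-01,  4.96193956e-01,
        -1.30086398e+03],
       [ 0.00000000e+00,  0.00000000e+00,  0.00000000e+00,
         1.00000000e+00]])}
{'t': 0.1, 'joints': array([-1.23159387e+00,  4.91499988e-01,  1.55940001e+00,  2.50446654e-06,
        1.09168092e+00, -1.05599484e-01]), 'qvel': array([-0.00061722, -0.00122865, -0.00324445, -0.00029188, -0.00089721,
       -0.00055734]), 'tau': array([ 4.68260521e-03, -6.13619542e+01, -2.58605933e+01,  6.94546988e-02,
        4.70242719e-02, -7.30637362e-05]), 'eef_pos': array([ 268.87376086, -563.97061632,  214.1157784 ]), 'tcp_rot': array([-3.14061013e+00, -1.06375131e-04,  4.44800735e-01]), 'ft_force': array([-0.69271066, -0.08116303, -0.13327555]), 'moment': array([ 0.0297056 , -0.01359718, -0.01617394]), 'grip_force': 0.0, 'opening': 0.9999777814887763}
```

View pics/top0.png

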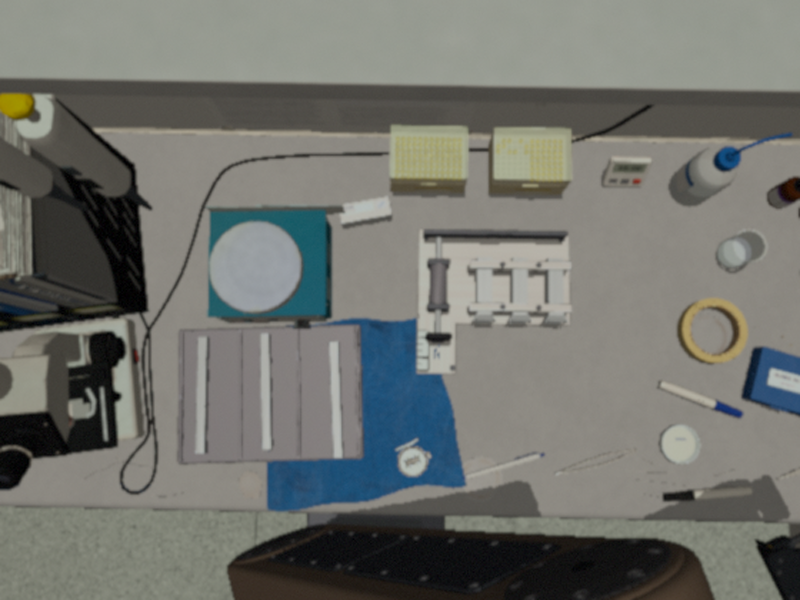

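View pics/side0.png

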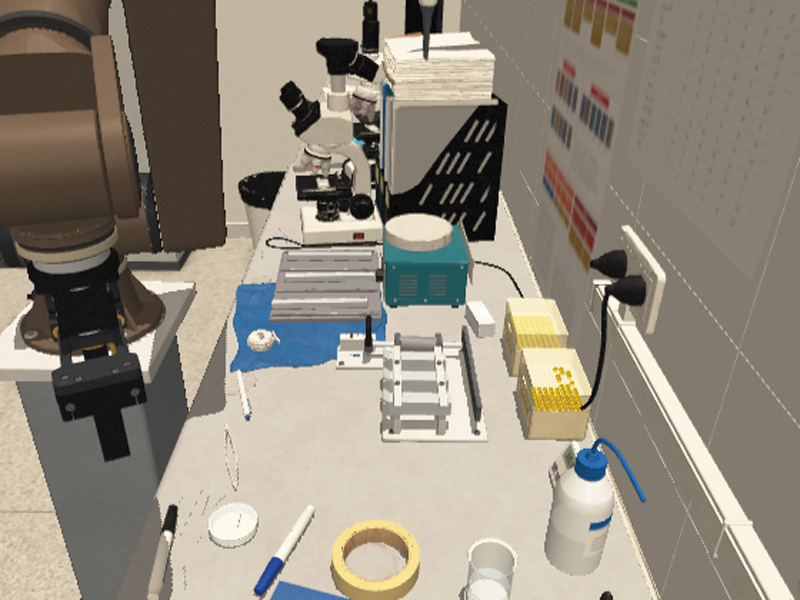

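The top view shows three bars on the board, at 800-px image columns ~202, 266 and 336, rows 335–455. The jig is at columns 417–570, rows 230–373. I'll enlarge both areas.

```bash
python3 - <<'E'
import cv2
im=cv2.imread("pics/top0raw.png")
cv2.imwrite("pics/jig.png",cv2.resize(im[155:267,285:405],None,fx=5,fy=5,interpolation=cv2.INTER_CUBIC))
cv2.imwrite("pics/board.png",cv2.resize(im[223:328,120:260],None,fx=5,fy=5,interpolation=cv2.INTER_CUBIC))
E
```

```text
(no output)
```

View pics/jig.png

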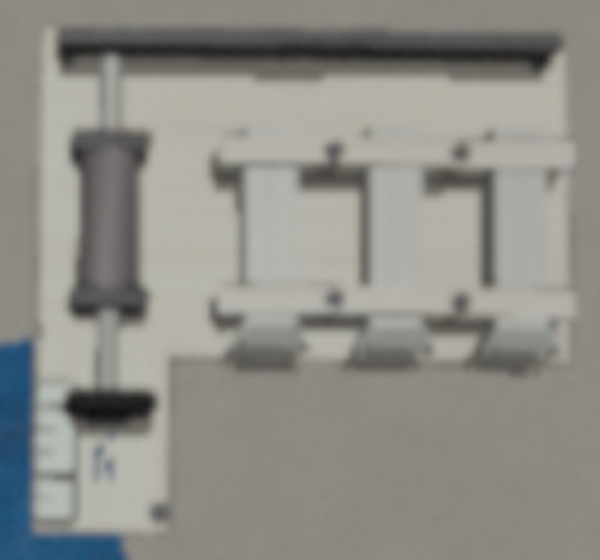

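View pics/board.png

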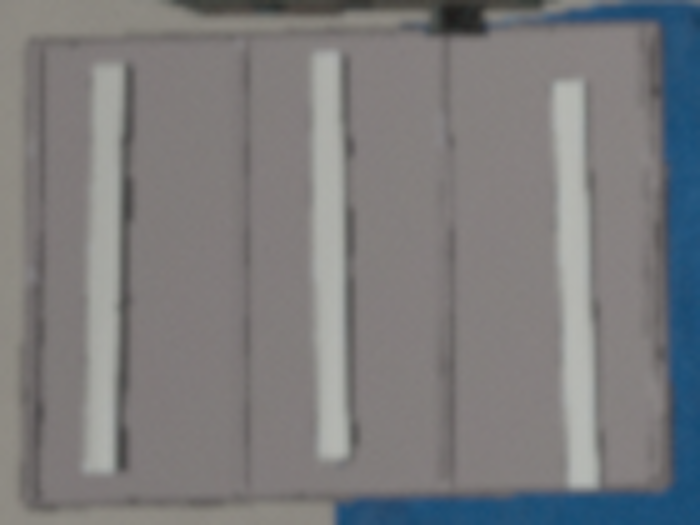

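The jig crop (5x, offset 285,155) shows base plate corners at (33,530), (170,530), (168,357), (570,362) and (45,28). The fin is at (110,398), and the tube bodies at columns ~271, 396, 522. In the board crop (offset 120,223) the bar ends are (110,63)/(100,473), (327,52)/(334,460), (569,81)/(584,488).

```bash
cat > h.py <<'E'
import numpy as np, cv2
from scipy.optimize import least_squares
from cell import env
C={n:env.get_calibration(n) for n in("top","side")}
def proj(n,P):
    P=np.atleast_2d(P);c=C[n];E=c["extrinsics"]
    q=P@E[:3,:3].T+E[:3,3]
    q=q*[1,-1,-1]
    u=q@c["K"].T
    return u[:,:2]/u[:,2:]
def ray(n,uv,z):
    c=C[n];E=c["extrinsics"];d=np.linalg.inv(c["K"])@[uv[0],uv[1],1]
    d=E[:3,:3].T@(d*[1,-1,-1]);o=-E[:3,:3].T@E[:3,3]
    return o+d*(z-o[2])/d[2]
def jig2w(J,P):
    P=np.atleast_2d(P).astype(float);c,s=np.cos(J[2]),np.sin(J[2])
    return np.c_[J[0]+c*P[:,0]-s*P[:,1],J[1]+s*P[:,0]+c*P[:,1],P[:,2]]
E
python3 - <<'E'
from h import *
o=np.array([285,155])
pj=np.array([(-140,142,8),(-140,80,8),(-60,80,8),(-60,-103,8),(95,142,8),(-85,110,78)])
px=np.array([(33,530),(170,530),(168,357),(570,362),(45,28),(110,396)])/5+o
f=lambda J:(proj("top",jig2w(J,pj))-px).ravel()
r=least_squares(f,[700,-80,0]);print(r.x.round(4),f(r.x).reshape(-1,2).round(1).tolist())
J=r.x
print("mouth",jig2w(J,[(-58,y,45) for y in(-70,-15,40)]).round(1).tolist(),"fin",jig2w(J,(-85,110,58)).round(1))
# tube predicted columns
for y in(-70,-15,40): print(((proj("top",jig2w(J,[(-20,y,56.5),(25,y,56.5)]))-o)*5).round(0).tolist())
o=np.array([120,223])
for a,b in(((110,63),(100,473)),((327,52),(334,460)),((569,81),(584,488))):
    A=ray("top",np.array(a)/5+o,28);B=ray("top",np.array(b)/5+o,28);d=A-B
    print("bar",((A+B)/2).round(1),np.linalg.norm(d).round(1),np.arctan2(d[1],d[0]).round(4))
E
```

```text
[ 6.012868e+02 -2.317900e+02  2.000000e-03] [[-0.2, 0.0], [-0.2, 0.5], [0.5, -0.1], [0.4, 0.4], [-0.9, -1.2], [0.3, 0.3]]
mouth [[543.4, -301.9, 45.0], [543.3, -246.9, 45.0], [543.2, -191.9, 45.0]] fin [[ 516.1 -122.    58. ]]
[[521.0, 261.0], [520.0, 160.0]]
[[396.0, 259.0], [395.0, 158.0]]
[[270.0, 257.0], [271.0, 156.0]]
bar [420.2 242.8  28. ] 180.1 0.033
bar [427.5 143.1  28. ] 179.6 0.0631
bar [417.2  33.6  28. ] 178.6 0.0702
```

```bash
cat >> h.py <<'E'
def rel(cur,tgt):
    "tool-frame row for (x,y,z,yaw) -> (x,y,z,yaw), tool pointing down"
    d=np.array(tgt,float)-cur;c,s=np.cos(cur[3]),np.sin(cur[3])
    return np.round([c*d[0]+s*d[1],s*d[0]-c*d[1],-d[2],-np.degrees(d[3])],1).tolist()
def chain(*t):
    s=env.state();cur=[*s["eef_pos"],s["tcp_rot"][2]]
    for g in t: print(rel(cur,g),g);cur=g
E
python3 -c "
from h import *
chain((460,-300,200,.07),(409,33,120,.07))"
```

```text
[286.1, -156.0, 14.1, 21.5] (460, -300, 200, 0.07)
[-27.6, -335.8, 80.0, -0.0] (409, 33, 120, 0.07)
```

>>> step_arm(plan=[[[286,-156,14,21.5,-0.4],[286,-156,14,21.5,-0.4],[286,-156,14,21.5,-0.4],[286,-156,14,21.5,-0.4],[286,-156,14,21.5,-0.4],[286,-156,14,21.5,-0.4],[286,-156,14,21.5,-0.4],[286,-156,14,21.5,-0.4]]])

```text
t: 0.77
eef_pos: [460.9, -298.0, 200.4]
tcp_rot: [-3.141, 0.0, 0.07]
ft_force: [0.4, -0.9, 0.8]
opening: 0.497
grip_force: 0.0
```

```bash
python3 -c "
from h import *
chain((409,33,120,.07))
print(env.state()['opening'])"
```

```text
[-28.7, -333.8, 80.4, -0.0] (409, 33, 120, 0.07)
0.49674970709451804
```

>>> step_arm(plan=[[[-28,-334,60,0,-0.4],[-28,-334,60,0,-0.4],[-28,-334,60,0,-0.4],[-28,-334,60,0,-0.4],[-28,-334,60,0,-0.4],[-28,-334,60,0,-0.4],[-28,-334,60,0,-0.4],[-28,-334,60,0,-0.4]]])

```text
t: 1.43
eef_pos: [409.1, 25.6, 141.6]
tcp_rot: [3.142, -0.0, 0.069]
ft_force: [2.2, -0.6, -0.3]
opening: 0.298
grip_force: 0.0
```

>>> step_arm(plan=[[[0,0,80,0,-0.4],[0,0,80,0,-0.4],[0,0,80,0,-0.4],[0,0,80,0,-0.4]]])

```text
t: 1.77
eef_pos: [409.0, 24.1, 61.1]
tcp_rot: [-3.141, 0.005, 0.07]
ft_force: [1.5, 0.5, 0.5]
opening: 0.299
grip_force: 0.0
```

```bash
python3 - <<'E'
from h import *
im=env.read_camera("top");cv2.imwrite("pics/b2.png",cv2.resize(im[200:330,120:300],None,fx=4,fy=4,interpolation=cv2.INTER_CUBIC))
s=env.state();print(s['eef_pos'],s['tcp_rot'],s['opening'])
E
```

```text
[410.02988446  23.7249218   62.51902256] [-3.14145120e+00  1.31337663e-03  6.91000130e-02] 0.2975018747076004
```

View pics/b2.png

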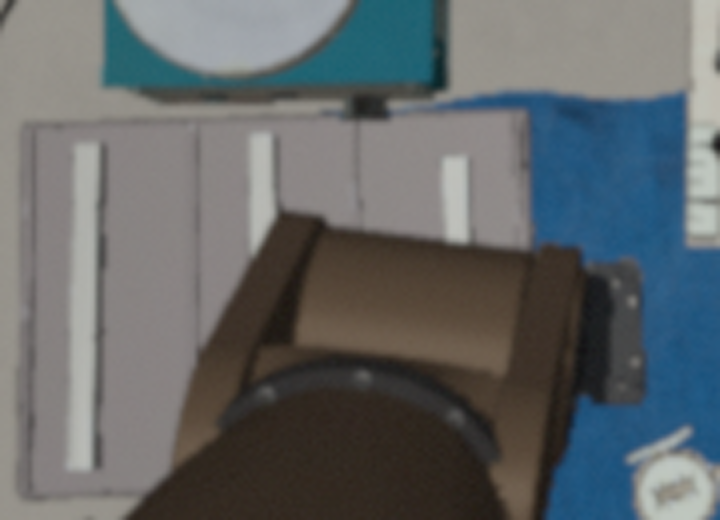

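The arm hides the grasp itself. The bar 2 tip at (454,155) is where it was before. I shift 9 mm sideways, descend and grip.

>>> step_arm(plan=[[[0,-9,15,0,-0.4],[0,-9,30,0,-0.4],[0,-9,44,0,-0.4],[0,-9,44,0,-0.4],[0,-9,44,0,-0.4],[0,-9,44,0,-1],[0,-9,44,0,-1],[0,-9,44,0,-1]]])

```text
t: 2.48
eef_pos: [409.9, 32.8, 19.0]
tcp_rot: [3.141, -0.002, 0.069]
ft_force: [0.2, -1.5, 3.6]
opening: 0.143
grip_force: 11.2
```

>>> step_arm(plan=[[[0,0,0,0,-1],[0,0,0,0,-1],[0,0,0,0,-1]]])

```text
t: 2.73
eef_pos: [409.8, 32.8, 18.9]
tcp_rot: [3.141, -0.002, 0.07]
ft_force: [-1.2, -2.1, 14.4]
opening: 0.147
grip_force: 30.0
```

>>> step_arm(plan=[[[0,0,-30,0,-1],[0,0,-65,0,-1],[0,0,-100,0,-1],[0.5,40,-100,0,-1],[0.5,80,-100,1,-1],[0.5,120,-100,2,-1],[0.5,160,-100,3,-1],[0.5,200,-100,3.9,-1]]])

```text
t: 3.4
eef_pos: [423.4, -168.5, 118.6]
tcp_rot: [3.141, -0.001, 0.001]
ft_force: [-0.1, 0.8, -1.0]
opening: 0.145
grip_force: 30.0
```

```bash
python3 -c "
from h import *
chain((434,-302,100,.002))
s=env.state();print(s['opening'],s['grip_force'],s['eef_pos'],s['ft_force'])"
```

```text
[10.5, 133.6, 18.6, -0.1] (434, -302, 100, 0.002)
0.14487639764758453 29.99954402446747 [ 423.36257868 -168.45743396  118.56717495] [-0.06878957  0.78974631 -0.99687547]
```

>>> step_arm(plan=[[[10,40,0,0,-1],[10,80,0,0,-1],[10,120,0,0,-1],[10,133.5,20,0,-1],[10,133.5,55,0,-1],[10,133.5,75.5,0,-1],[10,133.5,75.5,0,-1],[10,133.5,75.5,0,-1]]])

```text
t: 4.07
eef_pos: [433.6, -299.8, 42.3]
tcp_rot: [-3.14, 0.001, 0.001]
ft_force: [-0.1, -0.3, -1.4]
opening: 0.142
grip_force: 30.0
```

```bash
python3 - <<'E'
from h import *
s=env.state();print(s['opening'],s['grip_force'],s['eef_pos'],s['tcp_rot'],s['ft_force'])
a=cv2.resize(env.read_camera("side")[200:330,220:360],None,fx=4.2,fy=4.2,interpolation=cv2.INTER_CUBIC)
cv2.imwrite("pics/s1.png",a)
c=cv2.resize(env.read_camera("top")[150:300,240:420],None,fx=4,fy=4,interpolation=cv2.INTER_CUBIC)
cv2.imwrite("pics/t1.png",c)
E
```

```text
0.14245537801056657 29.99894231557846 [ 433.58164579 -299.80723016   42.34470997] [-3.14036003e+00  1.40742918e-03  1.33981232e-03] [-0.12436091 -0.31790905 -1.41900018]
```

View pics/s1.png

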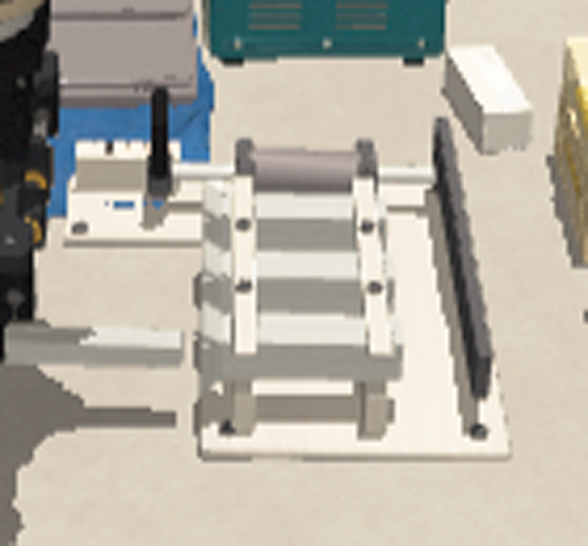

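View pics/t1.png

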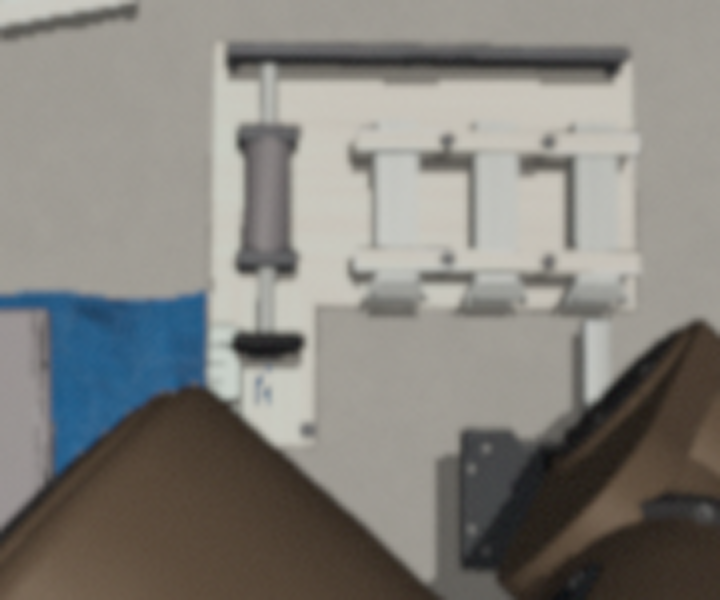

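The side view shows the bar held level at tube height, its tip at crop (182, rows 325–363). In the top view the bar tip is centred at about (596,320), with the tube 0 body centred at about (597,205).

```bash
python3 - <<'E'
from h import *
J=[601.29,-231.79,.002]
print("top tip meas z52:",ray("top",np.array((596,320))/4+[240,150],52))
print("tube0 want y:",jig2w(J,[(-70,-70,45)]))
# predicted positions in side crop for bar at TCP
s=env.state();y=s['eef_pos'][1]
for yy in (-300,-302):
  for z in(43,45,47):
    P=[(531,yy-7,z+7),(531,yy-7,z-7),(531,yy+7,z+7)]
    print(yy,z,((proj("side",P)-[220,200])*4.2).round(0).tolist())
print(((proj("side",jig2w(J,[(-20,-81.5,56.5),(-20,-81.5,33.5),(30,-81.5,56.5),(30,-81.5,33.5)]))-[220,200])*4.2).round(0).tolist())
E
```

```text
top tip meas z52: [ 531.73395658 -301.88669477   52.        ]
tube0 want y: [[ 531.43013991 -301.92985991   45.        ]]
-300 43 [[176.0, 345.0], [176.0, 368.0], [177.0, 328.0]]
-300 45 [[176.0, 342.0], [176.0, 365.0], [177.0, 325.0]]
-300 47 [[176.0, 339.0], [176.0, 362.0], [177.0, 322.0]]
-302 43 [[176.0, 348.0], [176.0, 370.0], [176.0, 331.0]]
-302 45 [[176.0, 345.0], [176.0, 367.0], [176.0, 327.0]]
-302 47 [[176.0, 341.0], [176.0, 364.0], [177.0, 324.0]]
[[279.0, 344.0], [277.0, 381.0], [381.0, 346.0], [378.0, 383.0]]
```

>>> step_arm(plan=[[[8,0,0,0,-1],[16,0,0,0,-1],[24,0,0,0,-1],[30,0,0,0,-1],[36,0,0,0,-1],[42,0,0,0,-1],[42,0,0,0,-1]]])

```text
t: 4.75
eef_pos: [477.1, -300.0, 42.4]
tcp_rot: [3.141, -0.001, 0.002]
ft_force: [-0.5, -0.1, -1.5]
opening: 0.146
grip_force: 30.0
```

>>> step_arm(plan=[[[8,0,0,0,-1],[16,0,0,0,-1],[24,0,0,0,-1],[32,0,0,0,-1],[40,0,0,0,-1],[46,0,0,0,-1],[46,0,0,0,-1]]])

```text
t: 5.33
eef_pos: [523.1, -299.9, 42.3]
tcp_rot: [3.141, -0.001, 0.002]
ft_force: [-1.0, -0.0, -0.9]
opening: 0.144
grip_force: 30.0
```

>>> step_arm(plan=[[[0,0,0,0,-0.4],[0,0,0,0,-0.4],[0,0,0,0,-0.4],[0,0,0,0,-0.4],[-20,0,0,0,-0.4],[-42,0,0,0,-0.4],[-42,0,0,0,-0.4],[-42,0,0,0,-0.4]]])

```text
t: 6.0
eef_pos: [479.4, -300.2, 42.7]
tcp_rot: [3.142, -0.0, 0.0]
ft_force: [-0.2, 1.2, -0.1]
opening: 0.3
grip_force: 0.0
```

>>> step_arm(plan=[[[-8,0,4,0,-0.4],[-8,0,4,0,-1],[-8,0,4,0,-1],[-8,0,4,0,-1],[-8,0,4,0,-1],[-8,0,4,0,-1],[0,0,2,0,-1],[8,0,1,0,-1]]])

```text
t: 6.67
eef_pos: [488.3, -299.9, 41.5]
tcp_rot: [-3.141, 0.001, 0.001]
ft_force: [-0.7, -0.6, -1.5]
opening: 0.141
grip_force: 30.0
```

>>> step_arm(plan=[[[7,0,-0.5,0,-1],[14,0,-0.5,0,-1],[20,0,-0.5,0,-1],[26,0,-0.5,0,-1],[32,0,-0.5,0,-1],[32,0,-0.5,0,-1]]])

```text
t: 7.17
eef_pos: [521.1, -300.0, 41.9]
tcp_rot: [3.141, -0.001, 0.002]
ft_force: [0.5, 0.0, -2.5]
opening: 0.142
grip_force: 30.0
```

>>> step_arm(plan=[[[2,0,0,0,-1],[4,0,0,0,-1],[5,0,0,0,-1],[5,0,0,0,-1]]])

```text
t: 7.5
eef_pos: [525.0, -299.9, 41.9]
tcp_rot: [3.141, -0.0, 0.001]
ft_force: [0.3, 0.4, -1.8]
opening: 0.144
grip_force: 30.0
```

>>> step_arm(plan=[[[1,0,0,0,-1],[2,0,0,0,-1],[3,0,0,0,-1],[3,0,0,0,-1]]])

```text
t: 7.83
eef_pos: [527.5, -299.8, 41.8]
tcp_rot: [-3.141, 0.001, 0.001]
ft_force: [-3.7, -0.6, -0.2]
opening: 0.144
grip_force: 30.0
```

>>> step_arm(plan=[[[1,0,0,0,-1],[2,0,0,0,-1],[2,0,0,0,-1],[2,0,0,0,-1]]])

```text
t: 8.17
eef_pos: [527.7, -299.3, 41.3]
tcp_rot: [-3.139, 0.005, 0.002]
ft_force: [-11.8, -0.5, -0.4]
opening: 0.142
grip_force: 30.0
```

>>> step_arm(plan=[[[-1,0,0,0,-1],[-1,0,0,0,-0.4],[-1,0,0,0,-0.4],[-1,0,0,0,-0.4],[-1,0,-20,0,-0.4],[-1,0,-55,0,-0.4],[-1,0,-85,0,-0.4],[-1,0,-85,0,-0.4]]])

```text
t: 8.83
eef_pos: [531.2, -301.2, 132.7]
tcp_rot: [3.136, -0.008, 0.002]
ft_force: [0.8, -0.9, -0.1]
opening: 0.298
grip_force: 0.0
```

```bash
cat >> h.py <<'E'
def bars():
    im=env.read_camera("top");g=im.min(axis=2)
    m=(g>170).astype(np.uint8);m[:228]=0;m[328:]=0;m[:,:128]=0;m[:,252:]=0
    n,l,st,_=cv2.connectedComponentsWithStats(m)
    for i in range(1,n):
        if st[i,4]<80: continue
        (c,sz,a)=cv2.minAreaRect(np.argwhere(l==i)[:,::-1].astype(np.float32))
        bx=cv2.boxPoints((c,sz,a));bx=bx[np.argsort(bx[:,1])]
        A=ray("top",bx[:2].mean(0),28);B=ray("top",bx[2:].mean(0),28);d=A-B
        print("bar",((A+B)/2).round(1),np.linalg.norm(d).round(1),np.arctan2(d[1],d[0]).round(3))
    return im
E
python3 - <<'E'
from h import *
im=bars();chain((430,-140,130,.002),(402.5,141.5,110,.063))
cv2.imwrite("pics/t2.png",cv2.resize(im[150:330,120:420],None,fx=2.6,fy=2.6,interpolation=cv2.INTER_CUBIC))
E
```

```text
bar [465.9 147.3  28. ] 104.3 0.046
bar [420.3 244.4  28. ] 178.2 0.036
[-100.1, -160.9, 0.1, -0.0] (430, -140, 130, 0.002)
[-26.9, -281.6, 20.0, -3.5] (402.5, 141.5, 110, 0.063)
```

View pics/t2.png

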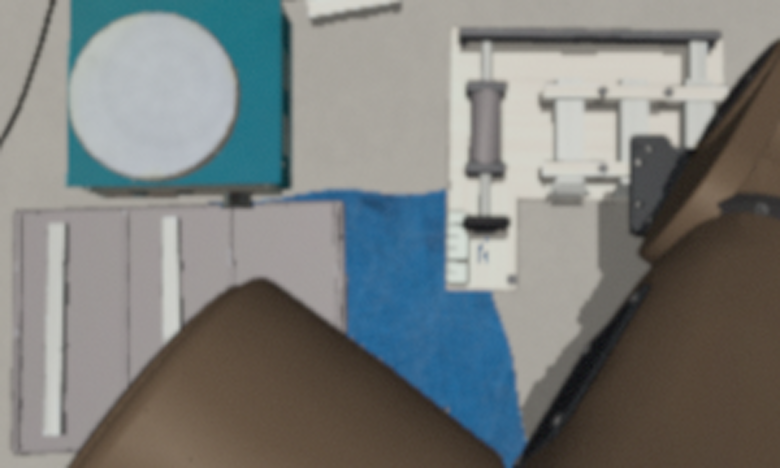

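The bar in tube 0 reaches the back bar at (697,45), and the two bars on the board are unmoved, with tips at (57,223) and (169,218).

>>> step_arm(plan=[[[-50,-20,0,0,-0.4],[-75,-45,0,0,-0.4],[-95,-80,0,0,-0.4],[-105,-120,0,0,-0.4],[-112,-161,0,0,-0.4],[-114,-202,0,0,-0.4],[-117,-242,0,0,-0.4],[-120,-283,0,0,-0.4]]])

```text
t: 9.55
eef_pos: [407.7, -15.4, 126.4]
tcp_rot: [-3.142, 0.0, 0.001]
ft_force: [1.7, -0.0, 1.3]
opening: 0.304
grip_force: 0.0
```

```bash
python3 -c "
from h import *
chain((402.5,141.5,60,.063))"
```

```text
[-5.1, -156.9, 66.4, -3.6] (402.5, 141.5, 60, 0.063)
```

>>> step_arm(plan=[[[-4,-40,0,-3.5,-0.4],[-4,-80,0,-3.5,-0.4],[-5,-120,0,-3.5,-0.4],[-5,-157,20,-3.5,-0.4],[-5,-157,60,-3.5,-0.4],[-5,-157,66,-3.5,-0.4],[-5,-157,66,-3.5,-0.4],[-5,-157,66,-3.5,-0.4]]])

```text
t: 10.22
eef_pos: [403.2, 139.2, 61.1]
tcp_rot: [3.141, 0.002, 0.062]
ft_force: [0.1, 0.2, 0.4]
opening: 0.3
grip_force: 0.0
```

```bash
python3 - <<'E'
from h import *
im=bars();chain((402.5,141.5,19,.063))
cv2.imwrite("pics/t3.png",cv2.resize(im[200:330,120:300],None,fx=4,fy=4,interpolation=cv2.INTER_CUBIC))
E
```

```text
bar [494.5 148.6  28. ] 42.5 0.046
[-1.0, -2.5, 42.8, -0.1] (402.5, 141.5, 19, 0.063)
```

>>> step_arm(plan=[[[-1,-2.5,20,0,-0.4],[-1,-2.5,35,0,-0.4],[-1,-2.5,42,0,-0.4],[-1,-2.5,42,0,-0.4],[-1,-2.5,42,0,-1],[-1,-2.5,42,0,-1],[-1,-2.5,42,0,-1],[-1,-2.5,42,0,-1]]])

```text
t: 10.93
eef_pos: [402.6, 142.2, 19.8]
tcp_rot: [-3.142, -0.002, 0.063]
ft_force: [-0.1, -2.1, 8.8]
opening: 0.145
grip_force: 30.0
```

>>> step_arm(plan=[[[-1,0,0,0,-1],[0,0,0,0,-1]]])

```text
t: 11.1
eef_pos: [402.2, 142.3, 19.8]
tcp_rot: [-3.142, -0.001, 0.063]
ft_force: [-4.8, 0.7, 12.7]
opening: 0.144
grip_force: 30.0
```

>>> step_arm(plan=[[[0,0,-30,0,-1],[0,0,-65,0,-1],[0,0,-99,0,-1],[-1,40,-99,0,-1],[-2,80,-99,1,-1],[-3,120,-99,2,-1],[-4,160,-99,3,-1],[-5,200,-99,3.5,-1]]])

```text
t: 11.77
eef_pos: [409.2, -59.3, 118.5]
tcp_rot: [3.141, -0.001, 0.001]
ft_force: [0.8, -0.4, 0.0]
opening: 0.147
grip_force: 30.0
```

```bash
python3 -c "
from h import *
chain((416,-245,43,.002))
s=env.state();print(s['opening'],s['grip_force'])"
```

```text
[6.6, 185.7, 75.5, -0.1] (416, -245, 43, 0.002)
0.14685495053424072 29.984570145606995
```

>>> step_arm(plan=[[[2,40,0,0,-1],[4,80,0,0,-1],[6,120,0,0,-1],[6,160,0,0,-1],[6,187.7,20,0,-1],[6,187.7,55,0,-1],[6,187.7,75.5,0,-1],[6,187.7,75.5,0,-1]]])

```text
t: 12.43
eef_pos: [414.3, -244.8, 39.7]
tcp_rot: [-3.138, 0.004, 0.0]
ft_force: [-0.1, -0.6, -1.1]
opening: 0.147
grip_force: 30.0
```

```bash
python3 - <<'E'
from h import *
s=env.state();print(s['opening'],s['grip_force'],s['eef_pos'],s['tcp_rot'],s['ft_force'])
a=cv2.resize(env.read_camera("side")[200:320,220:360],None,fx=3,fy=3,interpolation=cv2.INTER_CUBIC)
c=cv2.resize(env.read_camera("top")[170:290,290:410],None,fx=3,fy=3,interpolation=cv2.INTER_CUBIC)
cv2.imwrite("pics/b1.png",np.hstack([a,c]))
E
```

```text
0.1466478084562847 29.98333990573883 [ 414.25341279 -244.82188509   39.67632528] [-3.13831984e+00  4.21064515e-03  2.24507529e-04] [-0.10958896 -0.55049237 -1.08727491]
```

View pics/b1.png

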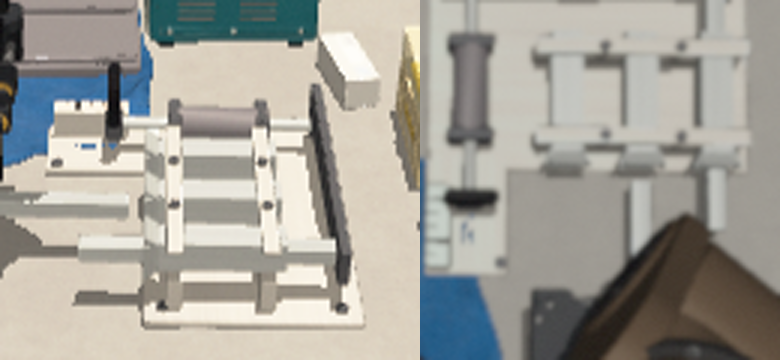

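The top view shows the bar centred on tube 1 (column 640 against 641). The side view shows it level, with bar 2 home in tube 0.

>>> step_arm(plan=[[[0,0,0,0,-1],[8,0,0,0,-1],[16,0,0,0,-1],[24,0,0,0,-1],[30,0,0,0,-1],[36,0,0,0,-1],[42,0,0,0,-1],[42,0,0,0,-1]]])

```text
t: 13.2
eef_pos: [459.1, -245.3, 42.4]
tcp_rot: [3.141, -0.001, 0.002]
ft_force: [-0.1, -0.7, -0.7]
opening: 0.146
grip_force: 30.0
```

>>> step_arm(plan=[[[9,0,0,0,-1],[18,0,0,0,-1],[27,0,0,0,-1],[36,0,0,0,-1],[45,0,0,0,-1],[54,0,0,0,-1],[63,0,0,0,-1],[66,0,0,0,-1]]])

```text
t: 13.87
eef_pos: [525.4, -245.2, 42.4]
tcp_rot: [3.141, -0.001, 0.002]
ft_force: [-0.3, 0.7, -1.0]
opening: 0.141
grip_force: 30.0
```

>>> step_arm(plan=[[[0,0,0,0,-0.4],[0,0,0,0,-0.4],[0,0,0,0,-0.4],[-18,0,0,0,-0.4],[-36,0,2,0,-0.4],[-36,0,2,0,-1],[-36,0,2,0,-1],[-36,0,2,0,-1]]])

```text
t: 14.53
eef_pos: [488.4, -245.6, 40.7]
tcp_rot: [3.141, -0.001, 0.001]
ft_force: [-0.5, 0.1, -0.1]
opening: 0.143
grip_force: 12.8
```

>>> step_arm(plan=[[[0,0,0,0,-1],[0,0,0,0,-1],[6,0,-1,0,-1],[12,0,-1.5,0,-1],[18,0,-1.5,0,-1],[24,0,-1.5,0,-1],[30,0,-1.5,0,-1],[33,0,-1.5,0,-1]]])

```text
t: 15.2
eef_pos: [521.9, -245.1, 41.8]
tcp_rot: [3.141, -0.0, 0.002]
ft_force: [-1.9, 0.3, 1.1]
opening: 0.144
grip_force: 30.0
```

>>> step_arm(plan=[[[1,0,0,0,-1],[2,0,0,0,-1],[3,0,0,0,-1],[4,0,0,0,-1],[5,0,0,0,-1],[5,0,0,0,-1]]])

```text
t: 15.7
eef_pos: [523.3, -244.8, 41.8]
tcp_rot: [-3.14, 0.005, 0.002]
ft_force: [-13.7, -1.9, 6.5]
opening: 0.145
grip_force: 30.0
```

>>> step_arm(plan=[[[1,0,0,0,-1],[2,0,0,0,-1],[2,0,0,0,-1]]])

```text
t: 15.95
eef_pos: [523.6, -244.5, 41.7]
tcp_rot: [-3.139, 0.009, 0.002]
ft_force: [-24.0, -2.9, 12.6]
opening: 0.142
grip_force: 30.0
```

>>> step_arm(plan=[[[-3,0,0,0,-1],[-3,0,0,0,-0.4],[-3,0,0,0,-0.4],[-3,0,0,0,-0.4],[-3,0,-20,0,-0.4],[-3,0,-55,0,-0.4],[-3,0,-85,0,-0.4],[-40,0,-85,0,-0.4]]])

```text
t: 16.62
eef_pos: [494.0, -247.3, 132.0]
tcp_rot: [3.135, -0.011, 0.003]
ft_force: [0.3, -1.4, 0.1]
opening: 0.299
grip_force: 0.0
```

```bash
python3 - <<'E'
from h import *
im=bars();chain((430,-60,125,.034),(395.5,242.5,60,.034))
a=cv2.resize(env.read_camera("side")[200:320,220:360],None,fx=3,fy=3,interpolation=cv2.INTER_CUBIC)
c=cv2.resize(im[190:330,120:260],None,fx=2.57,fy=2.57,interpolation=cv2.INTER_CUBIC)
cv2.imwrite("pics/b3.png",np.hstack([a,c[:360]]))
E
```

```text
bar [429.  245.1  28. ] 160.9 0.035
[-53.7, -184.8, 3.8, -1.8] (430, -60, 125, 0.034)
[-24.2, -303.5, 65.0, -0.0] (395.5, 242.5, 60, 0.034)
```

View pics/b3.png

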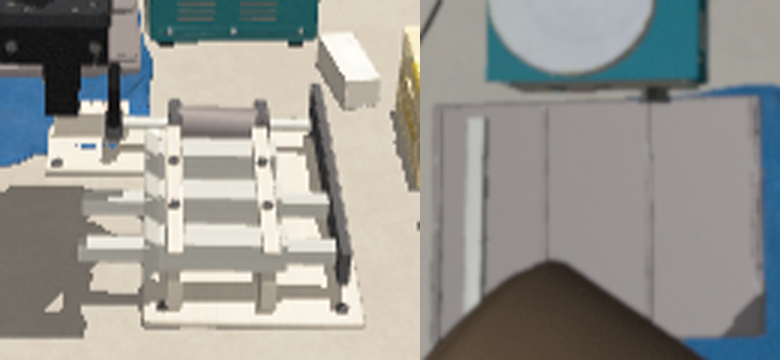

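Both inserted bars reach the back bar, and bar 0 is unmoved with its tip at (476,118). Now I fetch bar 0.

>>> step_arm(plan=[[[-20,-40,0,-0.5,-0.4],[-40,-75,0,-1,-0.4],[-54,-113,0,-1.8,-0.4],[-54,-154,0,-1.8,-0.4],[-54,-195,0,-1.8,-0.4],[-56,-236,0,-1.8,-0.4],[-58,-277,0,-1.8,-0.4],[-60,-318,0,-1.8,-0.4]]])

```text
t: 17.38
eef_pos: [427.3, 74.8, 126.7]
tcp_rot: [-3.142, -0.0, 0.033]
ft_force: [1.7, -0.1, 0.3]
opening: 0.304
grip_force: 0.0
```

```bash
python3 -c "
from h import *
chain((395.5,242.5,60,.034))"
```

```text
[-26.4, -168.7, 66.7, -0.1] (395.5, 242.5, 60, 0.034)
```

>>> step_arm(plan=[[[-10,-40,0,0,-0.4],[-20,-80,0,0,-0.4],[-26,-120,0,0,-0.4],[-26,-160,10,0,-0.4],[-26,-170,45,0,-0.4],[-26,-170,66,0,-0.4],[-26,-170,66,0,-0.4],[-26,-170,66,0,-0.4]]])

```text
t: 18.05
eef_pos: [395.5, 241.8, 60.2]
tcp_rot: [3.141, 0.002, 0.033]
ft_force: [0.4, -0.1, 0.3]
opening: 0.3
grip_force: 0.0
```

```bash
python3 -c "
from h import *
im=bars();chain((395.5,242.5,19.5,.034))"
```

```text
[-0.6, -0.8, 41.7, -0.1] (395.5, 242.5, 19.5, 0.034)
```

>>> step_arm(plan=[[[0,-0.8,20,0,-0.4],[0,-0.8,35,0,-0.4],[0,-0.8,41,0,-0.4],[0,-0.8,41,0,-0.4],[0,-0.8,41,0,-1],[0,-0.8,41,0,-1],[0,-0.8,41,0,-1],[0,-0.8,41,0,-1]]])

```text
t: 18.77
eef_pos: [396.4, 242.7, 20.8]
tcp_rot: [-3.141, -0.002, 0.033]
ft_force: [0.4, -1.2, 6.3]
opening: 0.141
grip_force: 30.0
```

>>> step_arm(plan=[[[0,0,0,0,-1],[0,0,0,0,-1]]])

```text
t: 18.93
eef_pos: [396.3, 242.7, 20.8]
tcp_rot: [-3.141, -0.002, 0.033]
ft_force: [0.1, -1.4, 7.7]
opening: 0.143
grip_force: 30.0
```

>>> step_arm(plan=[[[0,0,-30,0,-1],[0,0,-65,0,-1],[0,0,-99,0,-1],[2,40,-99,0,-1],[4,80,-99,0.5,-1],[6,120,-99,1,-1],[6,160,-99,1.5,-1],[6,200,-99,1.8,-1]]])

```text
t: 19.6
eef_pos: [408.1, 41.2, 119.4]
tcp_rot: [3.141, -0.001, 0.002]
ft_force: [0.5, 0.7, -0.9]
opening: 0.145
grip_force: 30.0
```

>>> step_arm(plan=[[[0,40,0,0,-1],[0,80,0,0,-1],[0,120,0,0,-1],[0,160,0,0,-1],[0,200,0,0,-1],[0,232,0,0,-1],[0,232,0,0,-1],[0,232,0,0,-1]]])

```text
t: 20.27
eef_pos: [408.4, -190.4, 119.1]
tcp_rot: [3.141, -0.0, -0.002]
ft_force: [0.1, 0.0, -1.3]
opening: 0.143
grip_force: 30.0
```

```bash
python3 -c "
from h import *
chain((417,-190,44,.002))
s=env.state();print(s['opening'],s['grip_force'],s['tcp_rot'])"
```

```text
[8.6, -0.4, 75.1, -0.2] (417, -190, 44, 0.002)
0.14300369655648665 29.979872703552246 [ 3.14142872e+00 -1.76370009e-04 -1.60348382e-03]
```

>>> step_arm(plan=[[[4,0,30,0,-1],[8,0,60,0,-1],[8,0,75,0,-1],[8,0,75,0,-1],[8,0,75,0,-1]]])

```text
t: 20.68
eef_pos: [416.5, -187.9, 43.9]
tcp_rot: [-3.141, 0.002, 0.003]
ft_force: [0.1, -0.3, -0.4]
opening: 0.142
grip_force: 30.0
```

```bash
python3 - <<'E'
from h import *
s=env.state();print(s['opening'],s['grip_force'],s['eef_pos'],s['tcp_rot'],s['ft_force'])
a=cv2.resize(env.read_camera("side")[200:320,220:360],None,fx=3,fy=3,interpolation=cv2.INTER_CUBIC)
c=cv2.resize(env.read_camera("top")[170:290,290:410],None,fx=3,fy=3,interpolation=cv2.INTER_CUBIC)
cv2.imwrite("pics/b4.png",np.hstack([a,c]))
E
```

```text
0.14235519955528841 29.98007208108902 [ 416.46047774 -187.89214417   43.91170741] [-3.14058969e+00  1.58908279e-03  2.81684749e-03] [ 0.12798369 -0.25528507 -0.42381821]
```

View pics/b4.png

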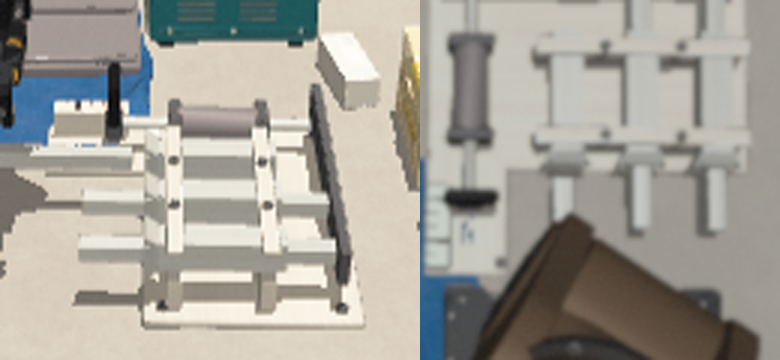

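Bar 0 sits about 2 mm left of tube 2 (column 563 against 567). I correct by 2 mm and insert.

>>> step_arm(plan=[[[0,2,0,0,-1],[8,2,0,0,-1],[16,2,0,0,-1],[24,2,0,0,-1],[30,2,0,0,-1],[36,2,0,0,-1],[42,2,0,0,-1],[42,2,0,0,-1]]])

```text
t: 21.45
eef_pos: [459.9, -191.1, 43.8]
tcp_rot: [3.141, -0.001, 0.002]
ft_force: [0.4, 0.1, 0.0]
opening: 0.142
grip_force: 30.0
```

>>> step_arm(plan=[[[9,0,0,0,-1],[18,0,0,0,-1],[27,0,0,0,-1],[36,0,0,0,-1],[45,0,0,0,-1],[54,0,0,0,-1],[63,0,0,0,-1],[65,0,0,0,-1]]])

```text
t: 22.12
eef_pos: [525.3, -191.0, 43.9]
tcp_rot: [3.141, -0.001, 0.002]
ft_force: [-0.8, -0.4, -1.5]
opening: 0.14
grip_force: 30.0
```

>>> step_arm(plan=[[[0,0,0,0,-0.4],[0,0,0,0,-0.4],[0,0,0,0,-0.4],[-18,0,0,0,-0.4],[-36,0,2,0,-0.4],[-36,0,2,0,-1],[-36,0,2,0,-1],[-36,0,2,0,-1]]])

```text
t: 22.78
eef_pos: [488.3, -191.4, 42.2]
tcp_rot: [3.141, -0.001, 0.001]
ft_force: [-0.5, 0.9, 0.8]
opening: 0.145
grip_force: 12.1
```

>>> step_arm(plan=[[[0,0,0,0,-1],[0,0,0,0,-1],[6,0,-1,0,-1],[12,0,-1.5,0,-1],[18,0,-1.5,0,-1],[24,0,-1.5,0,-1],[30,0,-1.5,0,-1],[33,0,-1.5,0,-1]]])

```text
t: 23.45
eef_pos: [521.7, -191.0, 43.4]
tcp_rot: [3.141, -0.0, 0.002]
ft_force: [-1.6, 0.5, 2.8]
opening: 0.146
grip_force: 30.0
```

>>> step_arm(plan=[[[1,0,0,0,-1],[2,0,0,0,-1],[3,0,0,0,-1],[4,0,0,0,-1],[5,0,0,0,-1],[5,0,0,0,-1]]])

```text
t: 23.95
eef_pos: [524.2, -190.8, 43.3]
tcp_rot: [-3.141, 0.003, 0.002]
ft_force: [-10.1, -0.9, 5.1]
opening: 0.143
grip_force: 30.0
```

>>> step_arm(plan=[[[1,0,0,0,-1],[2,0,0,0,-1],[2,0,0,0,-1]]])

```text
t: 24.2
eef_pos: [524.3, -190.6, 43.2]
tcp_rot: [-3.14, 0.007, 0.002]
ft_force: [-19.8, -3.6, 12.3]
opening: 0.145
grip_force: 30.0
```

>>> step_arm(plan=[[[-3,0,0,0,-1],[-3,0,0,0,-0.4],[-3,0,0,0,-0.4],[-3,0,0,0,-0.4],[-3,0,-20,0,-0.4],[-3,0,-55,0,-0.4],[-3,0,-85,0,-0.4],[-40,0,-85,0,-0.4]]])

```text
t: 24.87
eef_pos: [494.1, -192.9, 133.4]
tcp_rot: [3.136, -0.011, 0.003]
ft_force: [-0.1, -1.3, -0.0]
opening: 0.301
grip_force: 0.0
```

```bash
python3 - <<'E'
from h import *
s=env.state();print(s['eef_pos'],s['tcp_rot'])
a=cv2.resize(env.read_camera("side")[215:310,240:345],None,fx=5,fy=5,interpolation=cv2.INTER_CUBIC)
cv2.imwrite("pics/b5.png",a)
E
```

```text
[ 494.05775113 -192.93951612  133.40130475] [ 3.13584959e+00 -1.12178682e-02  2.94622606e-03]
```

View pics/b5.png

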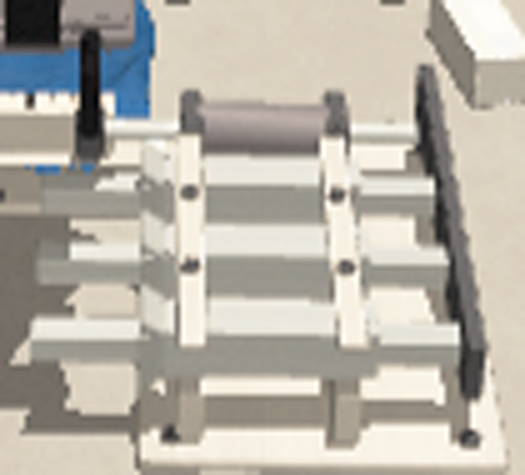

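All three bars touch the back bar: their far ends at (436,185), (448,260) and (460,335) follow its line, and the gauge is home. Next I hook the fin from behind with shut fingers.

```bash
python3 -c "
from h import *
env.read_camera('top')
chain((541,-120,110,.002),(541,-120,52,.002))"
```

```text
[56.2, -70.2, 19.2, -0.0] (541, -120, 110, 0.002)
[0.0, 0.0, 58.0, -0.0] (541, -120, 52, 0.002)
```

>>> step_arm(plan=[[[20,-25,0,0,-1],[40,-50,0,0,-1],[55,-71,0,0,-1],[55,-71,10,0,-1],[55,-71,19,0,-1],[55,-71,19,0,-1],[55,-71,19,0,-1]]])

```text
t: 25.55
eef_pos: [541.9, -120.4, 108.5]
tcp_rot: [-3.141, 0.002, 0.001]
ft_force: [0.0, 0.5, 0.0]
opening: 0.006
grip_force: 0.0
```

```bash
python3 - <<'E'
from h import *
s=env.state();print(s['eef_pos'],s['opening'])
a=cv2.resize(env.read_camera("side")[180:280,220:350],None,fx=4,fy=4,interpolation=cv2.INTER_CUBIC)
cv2.imwrite("pics/g1.png",a)
E
```

```text
[ 541.88257175 -120.41292379  108.50839487] 0.006145789543813467
```

View pics/g1.png

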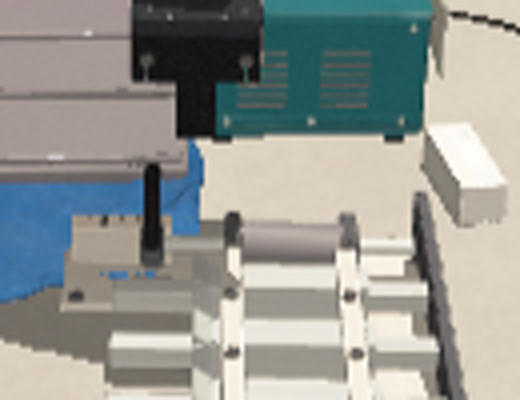

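The shut fingers (columns 177–217) line up between the fin (143–160) and the barrel (227). I descend.

>>> step_arm(plan=[[[0,0,20,0,-1],[0,0,40,0,-1],[0,0,54,0,-1],[0,0,54,0,-1],[-3,0,54,0,-1],[-5,0,54,0,-1],[-5,0,54,0,-1]]])

```text
t: 26.18
eef_pos: [537.5, -120.3, 56.5]
tcp_rot: [3.141, -0.001, 0.001]
ft_force: [0.7, -0.9, 0.3]
opening: 0.004
grip_force: 0.0
```

>>> step_arm(plan=[[[-1,0,0,0,-1],[-2,0,0,0,-1],[-3,0,0,0,-1],[-4,0,0,0,-1],[-4,0,0,0,-1]]])

```text
t: 26.6
eef_pos: [533.5, -119.9, 55.5]
tcp_rot: [3.142, -0.0, 0.001]
ft_force: [0.6, -0.3, 0.5]
opening: 0.008
grip_force: 0.0
```

>>> step_arm(plan=[[[-1,0,0,0,-1],[-1,0,0,0,-1],[-1,0,0,0,-1]]])

```text
t: 26.85
eef_pos: [533.1, -120.0, 55.5]
tcp_rot: [3.141, -0.001, 0.001]
ft_force: [2.3, 0.4, -0.5]
opening: 0.004
grip_force: 1.5
```

>>> step_arm(plan=[[[-1,0,0,0,-1],[-1,0,0,0,-1],[-1,0,0,0,-1]]])

```text
t: 27.1
eef_pos: [532.2, -120.0, 55.5]
tcp_rot: [3.141, -0.001, 0.001]
ft_force: [4.7, 0.7, -1.0]
opening: 0.006
grip_force: 2.5
```

>>> step_arm(plan=[[[-4,0,0,0,-1],[-8,0,0,0,-1],[-12,0,0,0,-1],[-16,0,0,0,-1],[-19,0,0,0,-1],[-22,0,0,0,-1],[-24,0,0,0,-1],[-24,0,0,0,-1]]])

```text
t: 27.77
eef_pos: [508.7, -120.1, 55.6]
tcp_rot: [3.141, -0.003, 0.001]
ft_force: [8.1, 2.3, -3.2]
opening: 0.007
grip_force: 3.9
```

>>> step_arm(plan=[[[-1,0,0,0,-1],[-2,0,0,0,-1],[-3,0,0,0,-1],[-4,0,0,0,-1],[-4,0,0,0,-1]]])

```text
t: 28.18
eef_pos: [505.1, -120.2, 55.6]
tcp_rot: [3.141, -0.003, 0.001]
ft_force: [9.0, 2.3, -2.8]
opening: 0.006
grip_force: 4.7
```

```bash
python3 - <<'E'
from h import *
a=cv2.resize(env.read_camera("side")[215:310,225:340],None,fx=5,fy=5,interpolation=cv2.INTER_CUBIC)
cv2.imwrite("pics/g2.png",a)
s=env.state();print(s['eef_pos'],s['ft_force'])
E
```

```text
[ 505.102898   -120.13401705   55.55988895] [ 9.26500848  3.8187854  -3.79610243]
```

View pics/g2.png

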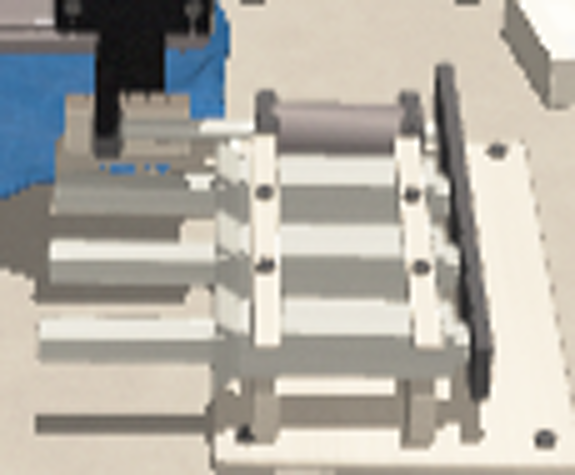

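```bash
python3 - <<'E'
from h import *
J=[601.29,-231.79,.002]
for y in(40,-15,-70):
    p=proj("side",jig2w(J,[(-105,y-7,52),(-135,y-7,52)]));print(((p-[225,215])*5).round(1).tolist())
p=proj("side",jig2w(J,[(-85,110,78),(-115,110,78),(75,-80,45),(45,-80,45)]));print(((p-[225,215])*5).round(1).tolist())
g=lambda f:cv2.cvtColor(cv2.imread(f),cv2.COLOR_BGR2GRAY)
a,b=g("pics/b5.png")[:, :],g("pics/g2.png")
for r0,r1 in((325,345),(250,262)):  # bar rows: column of strongest edge
    for im,o in((a,75),(b,0)):
        d=np.diff(cv2.GaussianBlur(im,(9,9),0)[r0:r1].mean(0));print(r0,int(np.argmax(np.abs(d[10:115])))+10+o,end=" ")
# back bar right edge
    print()
E
```

```text
[[112.8, 184.4], [46.5, 183.5]]
[[107.1, 255.9], [37.9, 255.0]]
[[100.9, 334.1], [28.4, 333.2]]
[[161.6, 48.4], [98.4, 47.5], [534.9, 357.8], [462.6, 356.9]]
325 104 325 39 
250 144 250 49
```

The bars are about 27.5 mm out, which agrees with the 27.7 mm of pull. I pull another 2.5 mm and hold.

>>> step_arm(plan=[[[-1,0,0,0,-1],[-2,0,0,0,-1],[-2.5,0,0,0,-1],[-2.5,0,0,0,-1],[-2.5,0,0,0,-1],[-2.5,0,0,0,-1],[-2.5,0,0,0,-1],[-2.5,0,0,0,-1]]])

```text
t: 28.9
eef_pos: [502.8, -120.2, 55.6]
tcp_rot: [3.141, -0.003, 0.001]
ft_force: [9.7, 2.0, -4.5]
opening: 0.005
grip_force: 5.0
```

>>> step_arm(plan=[[[0,0,0,0,-1],[0,0,0,0,-1],[0,0,0,0,-1],[0,0,0,0,-1],[0,0,0,0,-1],[0,0,0,0,-1],[0,0,0,0,-1],[0,0,0,0,-1]]])

```text
t: 29.57
eef_pos: [502.8, -120.2, 55.6]
tcp_rot: [3.141, -0.004, 0.001]
ft_force: [10.5, 3.8, -4.0]
opening: 0.005
grip_force: 5.0
```

```bash
python3 - <<'E'
from h import *
im=cv2.resize(env.read_camera("side")[215:310,225:340],None,fx=5,fy=5,interpolation=cv2.INTER_CUBIC)
t=cv2.resize(env.read_camera("top")[150:275,290:410],None,fx=3.8,fy=3.8,interpolation=cv2.INTER_CUBIC)[:475,:220]
g=cv2.cvtColor(im,cv2.COLOR_BGR2GRAY)
d=np.diff(cv2.GaussianBlur(g,(9,9),0)[325:345].mean(0));print(np.argmax(np.abs(d[10:115]))+10)
cv2.imwrite("pics/g3.png",np.hstack([im,t]))
print(env.state()['eef_pos'])
E
```

```text
35
[ 502.75839801 -120.16073131   55.58355273]
```

View pics/g3.png

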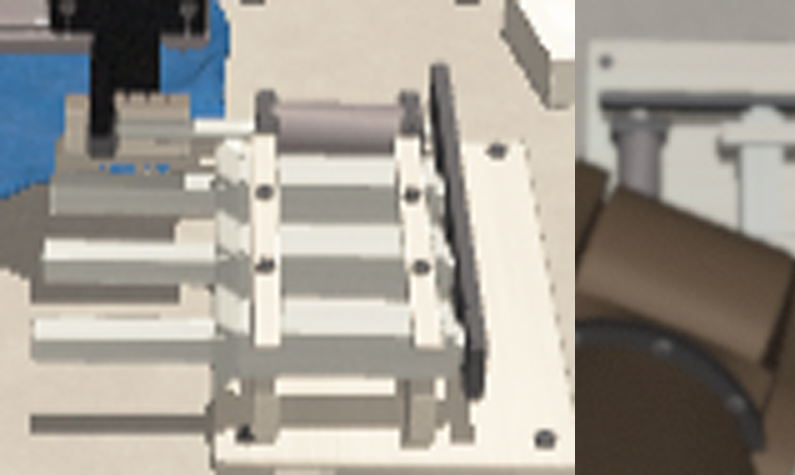

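The gauge reads about 30 mm by both the arm and the image: the near bar's rear end moved from column ~105 to ~34, where 72.5 px is 30 mm. It was held over 1 s. Next I ease it home and lift clear.

>>> step_arm(plan=[[[4,0,0,0,-1],[9,0,0,0,-1],[14,0,0,0,-1],[19,0,0,0,-1],[24,0,0,0,-1],[29,0,0,0,-1],[34,0,0,0,-1],[37,0,0,0,-1]]])

```text
t: 30.33
eef_pos: [538.2, -119.9, 55.2]
tcp_rot: [-3.141, 0.001, 0.002]
ft_force: [-0.2, 0.1, -0.7]
opening: 0.006
grip_force: 0.0
```

>>> step_arm(plan=[[[0,0,0,0,-1],[0,0,0,0,-1],[0,0,0,0,-1],[0,0,0,0,-1],[0,0,-30,0,-1],[0,0,-70,0,-1],[0,0,-110,0,-1],[0,0,-110,0,-1]]])

```text
t: 31.0
eef_pos: [540.4, -120.7, 172.0]
tcp_rot: [3.138, -0.009, 0.002]
ft_force: [1.0, 0.2, 0.5]
opening: 0.005
grip_force: 0.0
```

>>> step_arm(plan=[[[0,0,0,0,-1],[0,0,0,0,-1],[0,0,0,0,-1],[0,0,0,0,-1],[0,0,0,0,-1],[0,0,0,0,-1],[0,0,0,0,-1],[0,0,0,0,-1]]])

```text
t: 31.67
eef_pos: [538.1, -119.9, 165.1]
tcp_rot: [-3.141, 0.0, 0.001]
ft_force: [-0.2, -0.1, 0.0]
opening: 0.005
grip_force: 0.0
```

```bash
python3 - <<'E'
from h import *
im=cv2.resize(env.read_camera("side")[215:310,225:340],None,fx=5,fy=5,interpolation=cv2.INTER_CUBIC)
g=cv2.cvtColor(im,cv2.COLOR_BGR2GRAY)
d=np.diff(cv2.GaussianBlur(g,(9,9),0)[325:345].mean(0));print(np.argmax(np.abs(d[10:115]))+10)
cv2.imwrite("pics/g4.png",im);print(env.state()['ft_force'])
E
```

```text
34
[-0.51592606 -0.00716528 -0.01614646]
```

View pics/g4.png

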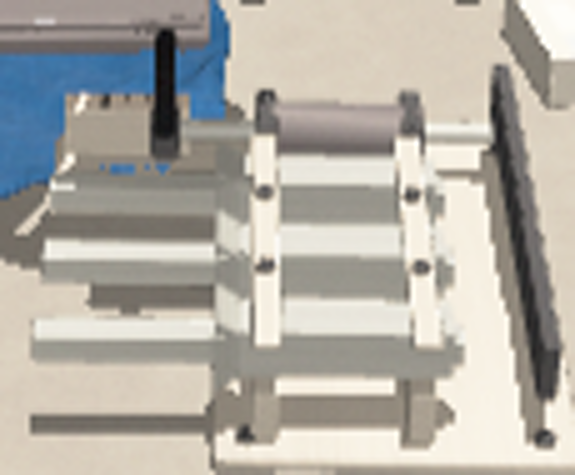

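The gauge is home with the fin at column 166, as before the pull. The three bars stay set in their tubes, with rear ends at columns 50, 43 and 32.

```bash
python3 -c "
from cell import env
print(env.job_done())"
```

```text
the job is handed in; nothing more can be done
None
```

I handed in the job with all three bars set about 30 mm out in their own tubes and the gauge fully home; no verdict came back.

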